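# Slide the potted tray into its staging slot and shut the keeper

## Task

Lift the green handled tray, with its two terracotta pots in it, onto the open front of the wooden holder, slide it in under the two metal lips until it is fully home against the back stop, then swing the keeper with the red knob shut across the front of the tray. Keep the tray level so that both pots stay standing in it, and do not disturb the jar, the tape or the seed box.

Things in the scene. Friction and masses are not known exactly. Their poses are not given: they have to be found in the camera images.
- carrier: Green tray 170 x 118 x 60 mm (walls 3 mm), a cross wall at mid length, a pot in each half; 0.35 kg plus pots. Origin: centre of its underside; x along its length, at the start away from the robot; z up. Metal runners along both long sides: 4 mm thick, undersides 40 mm above the origin, outer edges at y -80 and +80 mm. Bail handle over the middle, top 130 mm above the origin.
- grip (a point): Middle of the tray handle's dark wooden bar, 122 mm above the tray origin, axes as the tray's. The bar runs along the tray's y, 14 mm wide (x), 16 mm high, free for 110 mm between two steel uprights; pinch it across x from above.
- pot_front: Terracotta pot, 65 mm across, 63 mm high, 0.11 kg, loose in the front half of the tray (42 mm to -x of the tray origin). Origin: centre of its underside.
- pot_back: Terracotta pot, 61 mm across, 59 mm high, 0.11 kg, loose in the back half of the tray (42 mm to +x of the tray origin). Origin: centre of its underside.
- holder: Wooden holder fixed on the table, x -155 to +100 mm, 204 mm wide, cheeks 70 mm high, open at the -x end that faces the robot. Origin: on the table, where the tray's origin belongs (seen from above) when home; x points into the slot, z up. Tray runners rest on two ledges, tops at z 60 mm, inner faces at y -67 and +67 mm: the tray's underside then hangs 20 mm over the table.
- landing (a point): Point in the holder frame at x -84, y 0, z 20 mm, axes as the holder's: where the tray's origin comes when it is set down on the open front part of the ledges, clear of the lips. There the cheeks stand at y -90 and +90 mm (10 mm play each side); slide the tray from here along +x.
- home (a point): Point in the holder frame at x 0, y 0, z 20 mm: the tray's origin when home. Back stop 70 mm high, face at x +86 mm (tray stops at x about +1 mm). Lips cover the slot from x +6 to +86 mm, |y| over 64 mm, undersides z 70, tops up to 80 mm, so the tray cannot be lowered in. Angled lead-ins at x -8 to +15 mm narrow to slot walls at |y| 83.5 mm.
- keeper (a joint): Steel keeper arm, 114 mm long, z 76 to 83 mm, on an upright pivot at x -100, y -112 mm in the holder frame. 2.3 rad = shut (hard stop): arm along holder +y across the homed tray's front. At value q it points in holder direction (-sin(2.3-q), cos(2.3-q)). Starts open, 0 to 0.45; stays where left (friction 0.04 N m). Cannot shut unless the tray is home.
- keeper_knob (a point): Middle of the red upright knob on the keeper arm, 18 mm across, standing 34 mm above the arm (82 to 117 mm above the table; this point 100 mm), 75 mm from the pivot.
- jar: Glass jar with a black lid, 63 mm across, 90 mm high, loose bystander at the front right of the table (a like jar at the far left is fixed). Origin: centre of its underside.
- tape: Roll of beige tape lying flat, 97 mm across, 25 mm high, loose bystander. Origin: centre of its underside.
- seed_box: Clear seed box with a red lid frame, 132 x 121 x 55 mm, loose bystander. Origin: centre of its underside.
Things that resemble listed ones, but are neither listed nor needed, are in the scene too. What is shaped like the pot_front but blue or pink is not meant.

How it is judged (in metres and radians):
On the way:
1. the tray is fully home in the slot while the keeper is still open (x of carrier in the frame of holder above -0.006 m and y of carrier in the frame of holder between -0.007 and 0.007 m and z of carrier in the frame of holder between 0.016 and 0.026 m and value of joint keeper below 1.8 rad), for 0.2 s.
At the end, for the whole second after the job is handed in: The tray rests level on the ledges under the lips, within 6 mm of home against the back stop and square in the slot; the keeper is shut across its front (joint above 2.15 rad); both pots stand upright on the tray floor; all is at rest (x of carrier in the frame of holder between -0.006 and 0.005 m and y of carrier in the frame of holder between -0.007 and 0.007 m and z of carrier in the frame of holder between 0.016 and 0.024 m and angle between the x axis of carrier and the x axis of holder, either way round below 0.06 rad and angle between carrier's own z axis and vertical below 0.05 rad and value of joint keeper above 2.15 rad and z of each of pot_front, pot_back in the frame of carrier below 0.012 m and horizontal distance between each of pot_front, pot_back and carrier below 0.08 m and angle between each of pot_front, pot_back's own z axis and vertical below 0.15 rad and linear speed of each of carrier, pot_front, pot_back below 0.02 m/s); the robot touches nothing.
It fails at once if a pot in the tray tips (more than 0.6 rad) (angle between any of pot_front, pot_back's own z axis and vertical above 0.6 rad).
It fails at once if the jar, the tape or the seed box is moved more than 25 mm (distance of any of jar, tape, seed_box from where it was at the start of the episode above 0.025 m).
It also fails if it takes over 64 s, if anything falls off the work surface, if the arm or the gripper's body presses on something with over 40 N, if the wrist force passes 120 N, or if a joint passes its speed limit or range.

## Robot

A 6-joint arm with a two-finger parallel gripper is mounted at the origin on a cart in front of the work surface, level with it; the furniture and walls round the work are solid. World frame = base frame: x ahead of the robot, y to its left, z up, the work surface at z = 0. Lengths are in m, angles in degrees, forces in N, time in s.
With the tool pointing down it reaches from about 0.4 to 0.825 m from the base axis. Payload 7 kg.
Tool frame: the origin (TCP) lies midway between the tips of the shut fingers; the grasp point (between the pads) lies 19 mm behind it; z points along the fingers, y is the line along which they close (so a half turn about z gives the same grasp; the last joint's range is limited). The gripper opens to 88 mm and grips with 3 to 60 N. Pads are 19 mm wide; open, the fingers measure 130 mm over their backs; the gripper's body (78 mm by 193 mm) begins 47 mm behind the grasp point.
Start: joints at [-59.582, 20.546, 0.682, 0, -70.136, -16.507], TCP at [0.162, -0.655, 0.227] pointing down, gripper open.
Joint ranges: [-176.03, 176.03], [-82.01, 121.73], [-58.28, 71.71], [-173.87, 95.51], [-174.79, -0.11], [-173.66, 173.66]. Speed limits (degrees/s): [136.94, 136.94, 172.46, 180, 180, 180].

## Interface

Orientations are given as a 3x3 rotation matrix whose columns are the frame's x, y, z axes.
In Python, from rig import robot gives the robot as it stands. Calls block until the motion is done:
- robot.goto(position, orientation): joint-space move of the TCP to a pose.
- robot.servo_line(position, ori=None, speed=0.15): straight line of the TCP; ori=None keeps the orientation; speed is the mean speed in m/s.
- robot.movej(angles): joint-space move.
- robot.move_gripper(opening): opening from 0.0 (shut) to 1.0 (fully open); the grip force is fixed at half the most; returns when the fingers have stopped.
- robot.dwell(seconds).
- robot.ik(position, orientation): joint angles nearest the present ones, or None.
- robot.grab_frame(name): name is "side" or "top" or "wrist"; returns (picture, depth): 384x512x3 uint8, red, green, blue; 384x512 float32, m along the optical axis (not along the pixel's ray), 0 where there is no reading.
- robot.camera_info(name): a dict with "vfov" (degrees; the focal length in pixels is half the picture's height over the tangent of half this angle, whatever the lens; pixels are square), "cx", "cy" (the principal point, pixels), "view" (4x4, takes a point from world to camera coordinates); the wrist camera has in their place "T_tool_cam" (4x4, takes a point from camera to tool coordinates, whose origin is the TCP and whose axes are the flange's). Camera axes: x right, y down, z forward; pixel columns grow to the right and rows downward; lengths in m; the calibration is good to about 2 mm. A picture is of the moment at which its call begins: read the wrist's pose just before it. camera_info takes no time and is no camera call.
A pose or a line that the arm cannot do raises robot.Unreachable and nothing moves.
- robot.job_done(): hands the job in; it is judged then, once.
Readings, each from a call of its own:
- robot.read_t(): time.
- robot.read_qpos(): joint angles.
- robot.read_qvel(): joint speeds.
- robot.read_effort(): joint torques, N m.
- robot.read_position(): TCP position.
- robot.read_tcp_rot(): TCP orientation.
- robot.read_force(): force on the tool from outside, world axes, zero at the start.
- robot.read_ft_torque(): the same for the moment, N m.
- robot.read_grip_width(): opening from 0.0 (shut) to 1.0 (fully open).
- robot.read_finger_force(): force on a finger pad.
Only numpy, scipy, OpenCV 4.12 (cv2) and the standard library are available. Lean on these libraries where they do the work, as an engineer would, in place of code of your own. Each camera call takes 0.05 s, during which the arm holds its last target. There are 200 camera calls.

## Working session

There is one attempt and no reset: what is moved stays moved. The work goes in short steps, each a Python script; the robot and the scene stay as the last script left them, time stands still between calls to the robot, and variables do not carry over. Pictures are saved under pics/ and viewed, at most 10 in all, crops included, and the job is handed in when it is done.

```bash
ls; mkdir -p pics
cat > h.py <<'E'
import numpy as np, cv2
from rig import robot
def K(i):
    f=192/np.tan(np.radians(i["vfov"]/2)); return f,i["cx"],i["cy"]
def grab(n):
    i=robot.camera_info(n)
    if n=="wrist":
        T=np.eye(4);T[:3,:3]=np.array(robot.read_tcp_rot());T[:3,3]=robot.read_position()
        C=T@np.array(i["T_tool_cam"])
    else: C=np.linalg.inv(np.array(i["view"]))
    p,d=robot.grab_frame(n)
    np.savez(f"last_{n}.npz",p=p,d=d,C=C,k=np.array(K(i)))
    return p,d,C,K(i)
def load(n):
    z=np.load(f"last_{n}.npz");return z["p"],z["d"],z["C"],tuple(z["k"])
def cloud(d,C,k):
    v,u=np.mgrid[:384,:512];f,cx,cy=k
    P=np.stack([(u-cx)/f*d,(v-cy)/f*d,d],-1)
    return P@C[:3,:3].T+C[:3,3]
def ray(u,v,z,C,k):
    f,cx,cy=k
    r=C[:3,:3]@np.array([(u-cx)/f,(v-cy)/f,1]);return C[:3,3]+r*(z-C[2,3])/r[2]
E
python3 - <<'E'
from h import *
for n in("side","top"):
    p,d,C,k=grab(n)
    cv2.imwrite(f"pics/{n}0.png",cv2.resize(p[...,::-1],(768,576)))
    print(n,C.round(3).tolist(),k,robot.camera_info(n).keys(),(d>0).mean())
print(robot.camera_info("wrist"),robot.read_t())
E
```

```text
pics
side [[-0.996, 0.058, -0.061, 0.627], [0.081, 0.465, -0.882, 1.435], [-0.023, -0.883, -0.468, 0.811], [0.0, 0.0, 0.0, 1.0]] (np.float64(416.5751036718179), 256.33667875064486, 193.48246371229354) dict_keys(['vfov', 'cx', 'cy', 'view']) 0.9959665934244791
top [[0.275, -0.875, 0.398, -0.16], [-0.961, -0.249, 0.117, -0.128], [-0.003, -0.415, -0.91, 1.665], [0.0, 0.0, 0.0, 1.0]] (np.float64(427.60732572368414), 257.2546632900893, 188.37337003781357) dict_keys(['vfov', 'cx', 'cy', 'view']) 0.9959055582682291
{'vfov': 62.39175202764067, 'cx': 252.5479803930934, 'cy': 185.03430901766652, 'T_tool_cam': array([[-1.08003740e-04, -9.51592635e-01, -3.07362077e-01,
         8.41583966e-02],
       [ 9.99999554e-01,  1.85686763e-04, -9.26275129e-04,
         5.56614807e-05],
       [ 9.38509660e-04, -3.07362040e-01,  9.51592190e-01,
        -1.57642732e-01],
       [ 0.00000000e+00,  0.00000000e+00,  0.00000000e+00,
         1.00000000e+00]])} 0.1
```

View pics/side0.png

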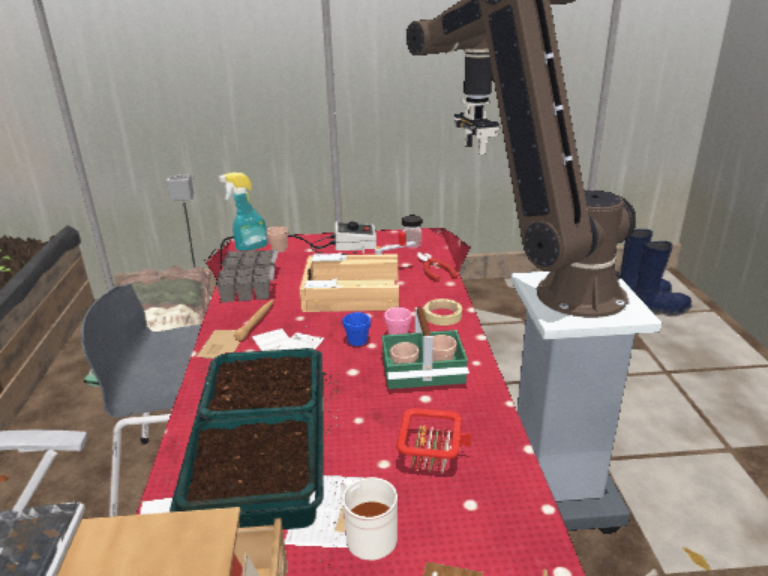

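View pics/top0.png

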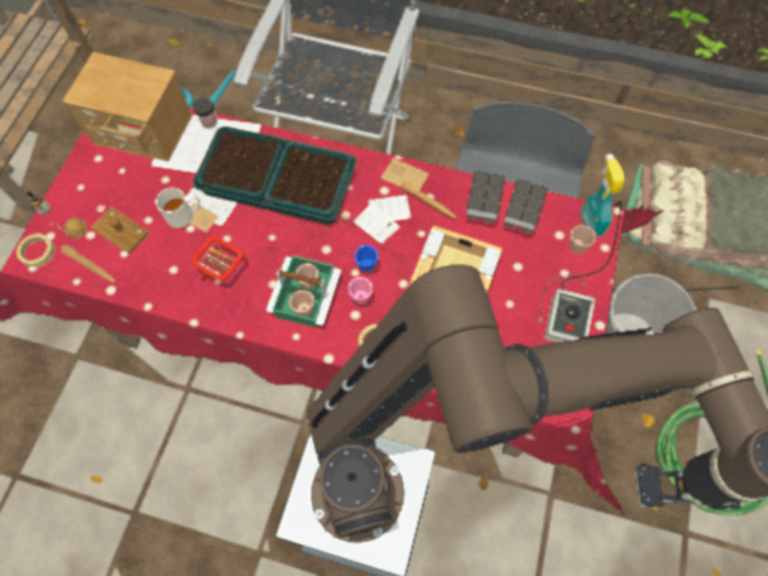

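The side view shows the tray at (425,360) and the holder at (350,280). In the top view the tray is at (305,290) and the holder at (460,265), partly hidden by the arm. I'll take rough positions from these, then use the wrist camera.

Run:
```python
from h import *
for n,pts in(("side",dict(tray=(425,360),holder=(350,265),hfront=(350,295),box=(432,430),tape=(442,308),jar=(411,222))),("top",dict(tray=(305,290),hback=(465,245),holder=(440,272),tape=(368,335)))):
    p,d,C,k=load(n);X=cloud(d,C,k)
    for a,(u,v) in pts.items(): print(n,a,X[int(v*2/3),int(u*2/3)].round(3))
    h=cv2.cvtColor(p,cv2.COLOR_RGB2HSV)
    w=(X[...,2]>.02)&(X[...,2]<.15)&(X[...,0]>.3)&(X[...,0]<1)
    g=(h[...,0]>55)&(h[...,0]<85)&(h[...,1]>100)&w&(X[...,0]<.7)
    print(n,"green",X[g].min(0).round(3),X[g].max(0).round(3),np.median(X[g],0).round(3),g.sum())
    wd=(h[...,0]>10)&(h[...,0]<25)&w&(X[...,1]<-.1)&(X[...,1]>-.6)
    if wd.sum(): print("wood",np.percentile(X[wd],[2,50,98],axis=0).round(3).tolist())
```

```text
side tray [0.474 0.364 0.072]
side holder [ 0.614 -0.16   0.053]
side hfront [0.62  0.011 0.049]
side box [ 0.476  0.492 -0.003]
side tape [0.383 0.027 0.002]
side jar [ 0.416 -0.362  0.09 ]
side green [0.385 0.232 0.02 ] [0.699 0.685 0.076] [0.488 0.323 0.053] 486
wood [[0.428, -0.432, 0.022], [0.641, -0.166, 0.049], [0.968, -0.113, 0.082]]
top tray [0.464 0.288 0.055]
top hback [ 0.721 -0.104  0.054]
top holder [ 0.249 -0.09   0.82 ]
top tape [0.405 0.091 0.   ]
top green [0.379 0.235 0.021] [0.7   0.71  0.083] [0.465 0.326 0.047] 315
wood [[0.552, -0.474, 0.021], [0.875, -0.222, 0.048], [0.976, -0.104, 0.075]]
```

```bash
cat >> h.py <<'E'
def R(yaw):  # tool down, tool y along heading yaw(deg)
    a=np.radians(yaw);y=np.array([np.cos(a),np.sin(a),0]);z=np.array([0,0,-1.]);return np.stack([np.cross(y,z),y,z],1)
E
python3 - <<'E'
from h import *
print(np.array(robot.read_tcp_rot()).round(2).tolist())
for y in (-180,-90,0,90):
  for p in ([.60,-.13,.40],[.475,.275,.38]):
    q=robot.ik(p,R(y)); print(y,p,None if q is None else np.round(q))
E
```

```text
[[-0.97, -0.24, -0.0], [-0.24, 0.97, 0.0], [0.0, 0.0, -1.0]]
-180 [0.6, -0.13, 0.4] [  6.  11.  10.   0. -89.  -6.]
-180 [0.475, 0.275, 0.38] [ 51.   5.   0.   0. -85. -51.]
-90 [0.6, -0.13, 0.4] [  6.  11.  10.   0. -89.  84.]
-90 [0.475, 0.275, 0.38] [ 51.   5.   0.   0. -85.  39.]
0 [0.6, -0.13, 0.4] None
0 [0.475, 0.275, 0.38] [-170.  -80.    0.    0. -170.  -10.]
90 [0.6, -0.13, 0.4] [  6.  11.  10.   0. -89. -96.]
90 [0.475, 0.275, 0.38] [-170.  -80.    0.    0. -170.   80.]
```

Run:
```python
from h import *
robot.goto([.60,-.11,.40],R(180))
p,d,C,k=grab("wrist"); np.savez("wh1.npz",p=p,d=d,C=C,k=np.array(k)); cv2.imwrite("pics/wh1.png",p[...,::-1])
robot.goto([.50,.25,.38],R(180))
p,d,C,k=grab("wrist"); np.savez("wt1.npz",p=p,d=d,C=C,k=np.array(k)); cv2.imwrite("pics/wt1.png",p[...,::-1])
print(robot.read_t(),C[:3,3])
```

```text
4.15 [0.49974695 0.16569027 0.53777761]
```

View pics/wh1.png

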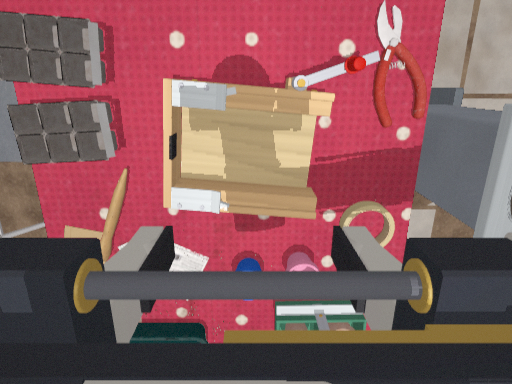

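View pics/wt1.png

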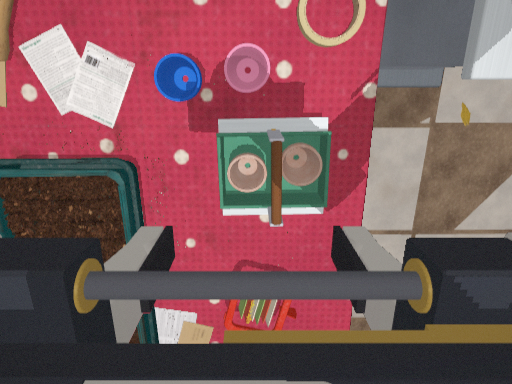

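The holder image (up is -y, left is +x) shows the lips at (198,95) and (195,200), the stop at (168,145), the keeper pivot at (300,83) and the knob at (355,63). In the tray image the bar runs from (275,135) to (276,222), with the runners at rows 125 and 211.

```bash
cat > meas.py <<'E'
from h import *
def ld(n):
    z=np.load(n);p,d,C,k=z["p"],z["d"],z["C"],tuple(z["k"])
    return cv2.cvtColor(p,cv2.COLOR_RGB2HSV).astype(int),cloud(d,C,k),C,k
def rect(P):
    c,s,a=cv2.minAreaRect(P[:,:2].astype(np.float32)*1000); return np.round(c,1),np.round(s,1),round(a,2)
def big(m):
    n,l,st,_=cv2.connectedComponentsWithStats(m.astype(np.uint8));i=1+np.argmax(st[1:,4]);return l==i
def tray(n):
    h,X,C,k=ld(n);Z=X[...,2];H,S,V=h[...,0],h[...,1],h[...,2]
    roi=np.zeros(Z.shape,bool);roi[80:232]=1
    bar=big(roi&(Z>.09)&(Z<.16)&(S>70)&((H<20)|(H>170)))
    print("bar z",np.percentile(X[bar][:,2],[5,50,95]).round(4),rect(X[bar]))
    run=roi&(Z>.03)&(Z<.07)&(S<60)&(V>120)
    nn,l,st,_=cv2.connectedComponentsWithStats(run.astype(np.uint8))
    for i in range(1,nn):
        if st[i,4]>150: print("runner",st[i],"z",np.percentile(X[l==i][:,2],[10,50,90]).round(4),rect(X[l==i]))
    g=big(roi&(Z>.052)&(Z<.075)&(H>55)&(H<95)&(S>80)); print("rim z",np.median(X[g][:,2]),rect(X[g]))
def holder(n,r1=232):
    h,X,C,k=ld(n);Z=X[...,2];H,S,V=h[...,0],h[...,1],h[...,2]
    roi=(X[...,0]>.42)&(X[...,0]<.85)&(X[...,1]>-.3)&(X[...,1]<.06)&(np.mgrid[:384,:512][0]<r1)
    wood=big(roi&(Z>.02)&(Z<.1)&~((S>150)&((H<5)|(H>165))))
    a=big(roi&(Z>.055)&(Z<.076)&(S>50)&(H>8)&(H<30)); print("upper wood",np.percentile(X[a][:,2],[10,50,90]).round(4),rect(X[a]))
    print("all",rect(X[wood]))
    met=roi&(Z>.06)&(Z<.1)&(S<45)
    nn,l,st,_=cv2.connectedComponentsWithStats(met.astype(np.uint8))
    for i in range(1,nn):
        if st[i,4]>60: print("metal",st[i],"z",np.percentile(X[l==i][:,2],[10,50,90]).round(4),rect(X[l==i]))
    red=roi&(Z>.09)&(Z<.14)&(S>150)&((H<5)|(H>170)); P=X[big(red)]; print("knob",red.sum(),P.mean(0).round(4),rect(P),"ztop",P[:,2].max())
    yl=roi&(Z>.07)&(Z<.1)&(H>18)&(H<35)&(S>120); print("pivot?",yl.sum(),X[yl].mean(0).round(4) if yl.sum() else 0)
    t=roi&(abs(Z)<.003);print("table z",np.median(Z[roi&(abs(Z)<.01)]))
E
python3 -c "
from meas import *
tray('wt1.npz');holder('wh1.npz')"
```

```text
bar z [0.1266 0.1291 0.1305] (array([468.5, 296.5]), array([ 16.1, 119. ]), 2.72)
runner [ 218  118  110   16 1515] z [0.0424 0.0437 0.0449] (array([469.5, 227.4]), array([168.8,  21.1]), 0.93)
runner [221 206  50  10 330] z [0.0426 0.0438 0.0618] (array([511.8, 366.8]), array([79.9, 22.2]), 2.04)
runner [282 207  42   8 298] z [0.0424 0.0436 0.0614] (array([417.6, 365.8]), array([21.1, 70.8]), 89.82)
rim z 0.06173357615195635 (array([513.4, 296.6]), array([ 81. , 121.1]), 0.86)
upper wood [0.0587 0.0603 0.0701] (array([ 559.4, -169.1]), array([ 35.1, 161.4]), 85.08)
all (array([ 607.4, -109.7]), array([246. , 261.3]), 84.92)
metal [ 88  22   9  47 218] z [0.0604 0.0623 0.065 ] (array([ 829.1, -246. ]), array([60.8,  9.5]), 83.81)
metal [363  51  17  15 149] z [0.081  0.0821 0.0831] (array([ 433.7, -227.7]), array([21.1, 13.3]), 18.8)
metal [292  63  54  28 521] z [0.0808 0.0823 0.0836] (array([ 505.3, -201.7]), array([75.3, 20.4]), 15.64)
metal [ 172   79   64   32 1508] z [0.0721 0.0739 0.0764] (array([ 673.3, -177.6]), array([37.9, 95. ]), 85.16)
metal [ 96 104  10  36 158] z [0.0606 0.0625 0.0646] (array([ 830.5, -138.2]), array([10.1, 53.4]), 2.38)
metal [170 135   4  24  85] z [0.0625 0.069  0.0703] (array([726.4, -99.8]), array([35.7,  3.9]), 85.29)
metal [ 171  187   58   27 1126] z [0.0723 0.0739 0.0761] (array([686.6, -13. ]), array([37.8, 94.2]), 85.88)
knob 218 [ 0.4627 -0.218   0.1114] (array([ 460.8, -218.2]), array([16.4, 17. ]), 35.59) ztop 0.11842974914200316
pivot? 43 [ 0.5312 -0.1947  0.0874]
table z 0.0008284520646241189
```

Depth agrees with the given sizes: bar top at 129 mm, runners at 43.7 mm, lips at 74 mm, lip pivot distance and 74 mm knob radius. A second set of views will check these before I act.

Run:
```python
from h import *
import meas
robot.goto([.62,-.06,.36],R(172))
p,d,C,k=grab("wrist"); np.savez("wh2.npz",p=p,d=d,C=C,k=np.array(k)); cv2.imwrite("pics/wh2.png",p[...,::-1])
robot.goto([.47,.31,.34],R(184))
p,d,C,k=grab("wrist"); np.savez("wt2.npz",p=p,d=d,C=C,k=np.array(k)); cv2.imwrite("pics/wt2.png",p[...,::-1])
print(robot.read_t())
meas.holder("wh2.npz");meas.tray("wt2.npz")
```

```text
6.9917
upper wood [0.0587 0.0603 0.07  ] (array([ 559.3, -169.6]), array([ 35.9, 161.4]), 85.1)
all (array([ 606.8, -108.8]), array([245.4, 263.8]), 85.17)
metal [ 64   0  14  47 262] z [0.0604 0.0623 0.0648] (array([ 829.5, -247.6]), array([53.9,  9. ]), 83.39)
metal [298   0  61  41 733] z [0.0808 0.0822 0.0836] (array([ 505.5, -203.1]), array([75.9, 20.5]), 18.37)
metal [ 164   46   74   34 1920] z [0.0725 0.074  0.0764] (array([ 671.6, -177.6]), array([37.9, 94.7]), 85.43)
metal [ 86  90  15  39 195] z [0.0605 0.0624 0.0648] (array([ 830.4, -138.5]), array([10. , 53.1]), 1.59)
metal [171 113   7  28 103] z [0.0619 0.069  0.0705] (array([726.9, -99.8]), array([37.2,  4.2]), 85.53)
metal [ 180  170   66   26 1374] z [0.0723 0.0739 0.0764] (array([686., -13.]), array([37.1, 94.5]), 85.85)
knob 85 [ 0.4642 -0.2118  0.1039] (array([ 463.2, -212.3]), array([ 4.6, 14.4]), 61.43) ztop 0.11707504990568374
pivot? 63 [ 0.5313 -0.1945  0.0873]
table z 0.0009854790061741836
bar z [0.127  0.1292 0.1307] (array([467.9, 296. ]), array([ 13.6, 118. ]), 0.81)
runner [ 196   80  124   15 1397] z [0.0425 0.0437 0.0448] (array([468.7, 230.6]), array([168.8,  18.3]), 3.94)
runner [193 176  55  12 472] z [0.0426 0.0438 0.0613] (array([513.1, 366.9]), array([77. , 21.9]), 2.41)
runner [259 180  50  11 450] z [0.0426 0.0436 0.0607] (array([420.1, 365.5]), array([75.5, 21.2]), 0.53)
rim z 0.061791573204327654 (array([515. , 296.7]), array([ 77.3, 120.8]), 1.18)
```

Both view sets agree. Home is (0.6407,-0.092) with yaw -4.85°; the stop face at 726.6 mm and the pivot both confirm it. The tray is at (0.4685,0.2965) with yaw 0.9°. Next is the grasp and lift.

```bash
cat >> h.py <<'E'
HY=-4.85; a_=np.radians(HY); HR=np.array([[np.cos(a_),-np.sin(a_)],[np.sin(a_),np.cos(a_)]]); HO=np.array([.6407,-.092])
def hw(x,y,z): return [*(HO+HR@np.array([x,y])),z]
def toh(p): return HR.T@(np.array(p[:2])-HO)
E
python3 - <<'E'
from h import *
g=[.4685,.2965]
robot.goto([*g,.20],R(180.9))
robot.servo_line([*g,.103],speed=.08)
f0=np.array(robot.read_force())
robot.move_gripper(0)
print("grip",robot.read_grip_width(),robot.read_finger_force(),robot.read_force()-f0)
robot.servo_line([*g,.125],speed=.03)
robot.servo_line([*g,.235],speed=.08)
print("lift",robot.read_grip_width(),robot.read_finger_force(),robot.read_force()-f0,robot.read_position(),robot.read_t())
p,*_=grab("wrist"); s,*_=grab("side")
cv2.imwrite("pics/lift.png",np.hstack([p[...,::-1],s[130:280,200:330][...,::-1].repeat(2,0).repeat(2,1)[:384] if 0 else cv2.resize(s[130:280,220:320][...,::-1],(256,384))]))
E
```

```text
grip 0.15437195898984232 29.999869465827942 [-1.14472161  0.98448737 -0.22591975]
lift 0.15582147632904447 29.99878227710724 [ 0.72574107  1.03253243 -5.00693066] [0.46824699 0.29628902 0.2343313 ] 12.5333
```

View pics/lift.png

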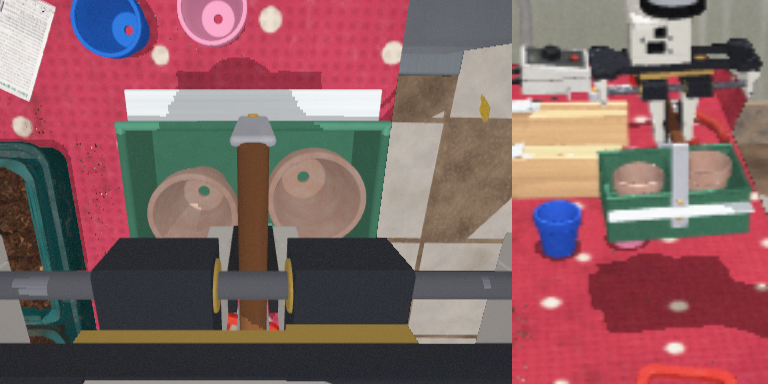

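The tray is held by its bar, and both pots stand in it (wrist view 190,205 and 318,195). I'll measure its tilt, yaw and position in the hand.

```bash
cat >> meas.py <<'E'
def held(p,d,C,k):
    h=cv2.cvtColor(p,cv2.COLOR_RGB2HSV).astype(int);X=cloud(d,C,k);zb=robot.read_position()[2]-.103
    Z=X[...,2]-zb
    m=(Z>.03)&(Z<.056)&(h[...,1]<60)&(h[...,2]>110)&(np.mgrid[:384,:512][0]<235); m=big(m)
    P=X[m];A=np.c_[P[:,:2],np.ones(len(P))];co=np.linalg.lstsq(A,P[:,2],rcond=None)[0]
    L=P[:,:2].astype(np.float32);vx,vy,*_=cv2.fitLine(L,cv2.DIST_L2,0,.01,.01).ravel()
    print("runner n",m.sum(),"ztop-exp",(np.median(Z[m])-.044).round(4),"slope xy deg",np.degrees(co[:2]).round(2),"yaw",np.degrees(np.arctan(vy/vx)).round(2),rect(P),"xrange",P[:,0].min().round(4),P[:,0].max().round(4),"y",P[:,1].min().round(4),P[:,1].max().round(4))
E
python3 -c "
from meas import *
held(*load('wrist'))"
```

```text
runner n 7728 ztop-exp -0.0004 slope xy deg [-0.05  0.59] yaw 0.9 (array([468.8, 226.6]), array([170. ,  19.6]), 0.9) xrange 0.3837 0.5536 y 0.2156 0.2377
```

The tray is level and centred in the hand, yaw 0.9°. Now I carry it to the landing.

Run:
```python
from meas import *
o=R(180+HY)
robot.servo_line(hw(-.086,0,.24),ori=o,speed=.10)
print(robot.read_position(),toh(robot.read_position()),robot.read_t())
p=grab("wrist"); held(*p); cv2.imwrite("pics/over.png",p[0][...,::-1])
```

```text
[ 0.55500095 -0.08460196  0.2400328 ] [-0.08601769  0.00012591] 16.6917
runner n 7737 ztop-exp -0.0004 slope xy deg [0.1 0.7] yaw -4.85 (array([ 548.8, -153.9]), array([ 19.6, 170.1]), 85.15) xrange 0.4635 0.634 y -0.1708 -0.1372
```

View pics/over.png

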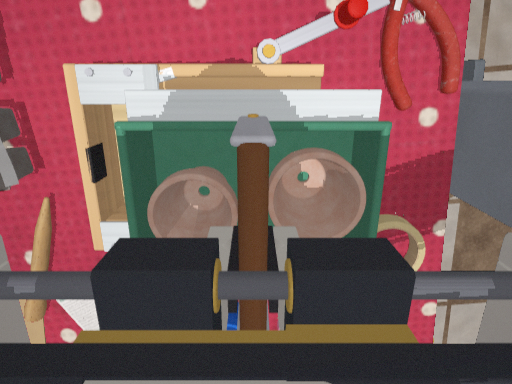

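The tray sits over the holder's front, square to the slot, with the keeper pivot at (268,50) and the knob at (352,12) clear of it. Lowering to just off the ledges, then sliding in steps with force checks.

Run:
```python
from meas import *
f0=np.array(robot.read_force())
robot.servo_line(hw(-.086,0,.128),speed=.06)
print("down",(robot.read_force()-f0).round(1),robot.read_position().round(4) if hasattr(robot.read_position(),'round') else robot.read_position())
robot.servo_line(hw(-.086,0,.125),speed=.02)
print("down",(robot.read_force()-f0).round(1))
for x in(-.04,-.02,-.01,-.004):
    robot.servo_line(hw(x,0,.125),speed=.03)
    df=robot.read_force()-f0; print(x,df.round(1),toh(robot.read_position()).round(4),robot.read_grip_width())
    if np.linalg.norm(df)>25: break
p=grab("wrist"); held(*p); cv2.imwrite("pics/slid.png",p[0][...,::-1]); print(robot.read_t())
```

```text
down [-1.1 -0.7  0.4] [ 0.5552 -0.0847  0.1283]
down [ 0.1 -0.2  1.1]
-0.04 [-0.5 -0.1  1.1] [-0.0401 -0.    ] 0.15780239914942074
-0.02 [-0.6 -0.2  0.5] [-0.0202 -0.    ] 0.15381672328421678
-0.01 [ 0.1 -0.7  0.7] [-0.01 -0.  ] 0.15618096473899104
-0.004 [-0.8  0.4  1.2] [-0.0038  0.    ] 0.1568424621765912
runner n 12919 ztop-exp 0.0071 slope xy deg [ 2.76 -6.04] yaw -10.4 (array([ 631.7, -172.3]), array([ 43.6, 178.2]), 85.78) xrange 0.5433 0.7211 y -0.2006 -0.1442
22.4417
```

Run:
```python
from meas import *
f0=np.array(robot.read_force())
for x in(-.002,0,.001,.002,.003,.004,.005):
    robot.servo_line(hw(x,0,.125),speed=.015)
    df=HR.T@(robot.read_force()-f0)[:2]; print(x,df.round(1),toh(robot.read_position()).round(4))
    if df[0]<-6: break
z=.125
for i in range(8):
    z-=.001; robot.servo_line(hw(x,0,z),speed=.02); df=robot.read_force()-f0; print(round(z,4),df.round(1))
    if df[2]>4: break
robot.dwell(.3)
p=grab("wrist"); cv2.imwrite("pics/home.png",p[0][...,::-1]); print(robot.read_t())
```

```text
-0.002 [-0.6  0.9] [-0.0019  0.    ]
0 [-0.5  0.5] [0.0001 0.    ]
0.001 [-1.8  1.1] [ 0.0008 -0.    ]
0.002 [-4.2  1.8] [ 0.0012 -0.0001]
0.003 [-6.5  1.6] [ 0.0014 -0.0002]
0.124 [-7.1  2.   4.5]
24.3583
```

View pics/home.png

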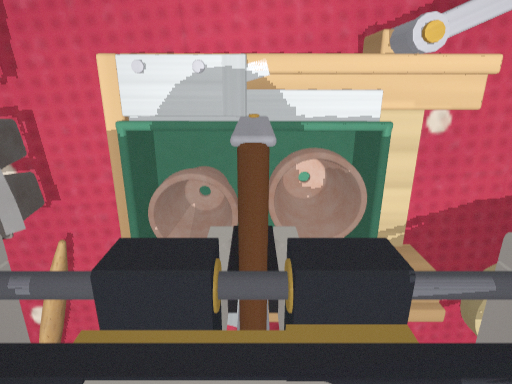

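The tray is against the stop: contact force builds from x=+1 mm, and the runner is under the lip at (240,90). Both pots stand. Releasing, verifying, then moving to the knob.

Run:
```python
from meas import *
robot.servo_line(hw(.0015,0,.124),speed=.02)
robot.move_gripper(.6)
p0=robot.read_position(); robot.servo_line([p0[0],p0[1],.25],speed=.1)
X=None
p,d,C,k=grab("wrist")
h=cv2.cvtColor(p,cv2.COLOR_RGB2HSV).astype(int);X=cloud(d,C,k);Z=X[...,2]
bar=big((Z>.13)&(Z<.17)&(h[...,1]>70)&((h[...,0]<20)|(h[...,0]>170))&(np.mgrid[:384,:512][0]<232))
c,s,a=rect(X[bar]);print("bar",toh(np.array(c)/1000),s,a,np.median(X[bar][:,2]))
piv=np.array([.5312,-.1946])
def kn(phi,z,r=.0745):
    w=np.radians(phi+HY);return [piv[0]+r*np.cos(w),piv[1]+r*np.sin(w),z],R(phi+HY-270)
q,o=kn(203.4,.25); print(q)
robot.goto(q,o)
p,d,C,k=grab("wrist")
h=cv2.cvtColor(p,cv2.COLOR_RGB2HSV).astype(int);X=cloud(d,C,k);Z=X[...,2]
m=(Z>.085)&(Z<.13)&(h[...,1]>150)&((h[...,0]<5)|(h[...,0]>170))
print("knob",m.sum(),rect(X[m]) if m.sum() else None)
cv2.imwrite("pics/knob.png",p[...,::-1]);print(robot.read_qpos(),robot.read_t())
```

```text
bar [ 0.00017817 -0.00801363] [103.   13.4] 85.39 0.14916962179845866
[np.float64(0.4605705436770103), np.float64(-0.2183008417470538), 0.25]
knob 441 (array([ 461.9, -218. ]), array([18.4, 22. ]), 19.19)
[-3.24227861e+00  3.95733133e+00 -1.76871153e+01  4.85171596e-04
 -6.83599186e+01  1.11767597e+02] 28.85
```

View pics/knob.png

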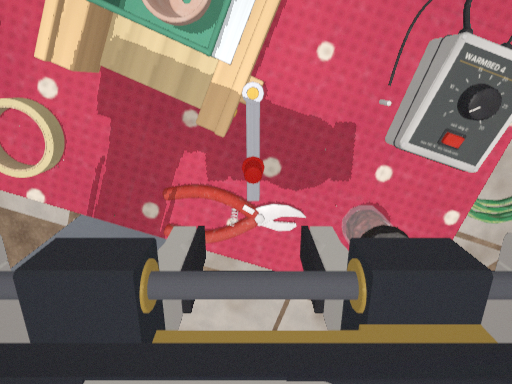

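The tray stays home (bar at x=0.2 mm, top at 149 mm). The knob (253,170) is where computed, and the jar (375,225) is well clear. Swinging the keeper now.

Run:
```python
from meas import *
piv=np.array([.5312,-.1946])
def kn(phi,z,r=.075):
    w=np.radians(phi+HY);return [piv[0]+r*np.cos(w),piv[1]+r*np.sin(w),z],R(phi+HY-270)
f0=np.array(robot.read_force())
robot.servo_line(kn(203.4,.097)[0],speed=.12)
print("down",(robot.read_force()-f0).round(1))
robot.move_gripper(.27); print(robot.read_grip_width())
ph=203.4; zz=.097
while ph>87:
    ph=max(ph-10,86.5) if ph>96 else ph-1.5
    robot.servo_line(*kn(ph,zz),speed=.07)
    df=robot.read_force()-f0
    print(round(ph,1),df.round(1),end=' ')
    if np.linalg.norm(df[:2])>12: print("stop");break
print(robot.read_t())
robot.servo_line(kn(ph+2,zz)[0],speed=.03)
robot.move_gripper(.45)
robot.servo_line(kn(ph+2,.25)[0],speed=.12)
robot.goto([.55,-.28,.40],R(175))
robot.goto([.58,-.06,.38],R(175))
p,d,C,k=grab("wrist"); cv2.imwrite("pics/end.png",p[...,::-1])
h=cv2.cvtColor(p,cv2.COLOR_RGB2HSV).astype(int);X=cloud(d,C,k);Z=X[...,2]
m=(Z>.085)&(Z<.13)&(h[...,1]>150)&((h[...,0]<5)|(h[...,0]>170))&(np.mgrid[:384,:512][0]<232)
if m.sum():
    P=X[m];c=rect(P);v=HR.T@(np.array(c[0])/1000-piv);print("knob",m.sum(),c,"q",2.3-(np.arctan2(v[1],v[0])-np.pi/2))
print(robot.read_t())
```

```text
down [-0.9  0.1 -1.3]
0.2717614275737897
193.4 [-1.5  0.4 -1.6] 183.4 [-1.5  0.4 -1.9] 173.4 [-2.1  0.2 -1.4] 163.4 [-1.3  0.6 -1.5] 153.4 [-1.3  0.4 -1.7] 143.4 [-1.7  1.4 -0.1] 133.4 [-0.6  1.  -0.7] 123.4 [-1.2 -0.  -1.9] 113.4 [-1.3 -0.2 -1.4] 103.4 [-1.3 -0.1 -2. ] 93.4 [-1.   0.7 -1.4] 91.9 [-0.4  0.5 -1.3] 90.4 [-0.8  1.3 -2.1] 88.9 [-2.2  0.1 -1.6] 87.4 [-2.5  1.2 -1.1] 85.9 [-7.4  1.2  2.9] 35.9083
knob 215 (array([ 538.5, -121.8]), array([21.8, 18.1]), 39.9) q 2.315292181586746
39.95
```

View pics/end.png

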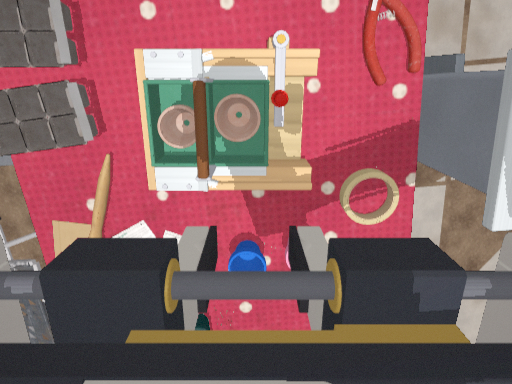

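The keeper is shut across the tray front (pivot 281,38, knob 280,98, q≈2.3). The tray is home and both pots are upright.

```bash
python3 -c "
from h import *
print(robot.job_done(),robot.read_t())"
```

```text
the job is handed in; nothing more can be done
the job is handed in; nothing more can be done
```

I handed the job in at about 40 s, with the tray home against the back stop, the keeper shut at about 2.3 rad, both pots standing and no contact with the jar, tape or seed box that I saw; the hand-in returned no verdict.

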